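# Set the ferrite core of a tuning coil to the rule and hold it

### The arm

A 7-joint arm with a two-finger parallel gripper is mounted at the origin on the work surface. World frame = base frame: x ahead of the robot, y to its left, z up, the work surface at z = 0. Lengths are in m, angles in rad, forces in N, time in s.
With the tool pointing down it reaches from about 0.35 to 0.9 m from the base axis. Payload 8.1 kg.
Tool frame: the origin (TCP) lies at the very end of the fingers, on their centre line; the grasp point (between the pads) lies 19 mm behind it; z points along the fingers, y is the line along which they close (so a half turn about z gives the same grasp; the last joint's range is limited). The gripper opens to 92 mm and grips with 3 to 60 N. Pads are 19 mm wide; open, the fingers measure 130 mm over their backs; the gripper's body (75 mm by 190 mm) begins 47 mm behind the grasp point.
Start: joints at [1.102, 0.434, 0.025, 1.573, -0.012, 1.134, -0.075], TCP at [0.224, -0.584, 0.227] pointing down, gripper open.
Joint ranges: [-2.62, 2.62], [-0.44, 2.09], [-1.27, 1.32], [0.08, 2.57], [-1.32, 4.46], [0.12, 2], [-2.74, 2.74]. Speed limits (rad/s): [2.22, 2.22, 3.01, 3.01, 3.14, 3.14, 3.14].

### API

Orientations are given as a rotation vector (axis times angle).
In Python, from cell import arm gives the robot as it stands.
- The arm moves only by the shell command python3 -m pendant 'ROWS' [FORCE]. ROWS is a JSON object of lists of equal length, an entry for each row: "slide": the shift along the tool's x, y, z in units of 0.3 m (1.0 is 0.3 m), a list of three; "dr": the turn, a rotation vector about the tool's x, y, z in units of 0.12 rad (1.0 is 0.12 rad), a list of three; "claw": the opening, from 0 (shut) to 1 (fully open). In form: {"slide": [[tx, ty, tz], ...], "dr": [[ax, ay, az], ...], "claw": [claw, ...]}. A call has 1 to 10 rows; each row shifts and turns the commanded pose from where the row before left it, along the tool's axes as they then stand; what a row does not reach is not made up. A row lasts 1/10 s, in which the tool goes at most 50 mm and 8.59 degrees, less where a joint would pass 70% of its speed; a pose out of reach is approached as far as the arm can. A call with a number of a shift or a turn outside -1 to 1 is refused whole. A call with a gripper value outside its range is refused whole. The fingers move at their own pace and stop on an object; FORCE is the grip in N (left out, the last holds). Time passes only in rows, so rows that do not move let the fingers close. It gives the time, the measured TCP pose, the force, the opening and the grip force at its end, in the units of the state.
- arm.observe(): the state, without advancing time (a new reading comes with each control period).
- arm.get_image(name): name is "side" or "top" or "wrist"; returns the picture (400x640x3 uint8, red, green, blue); there is no depth.
- arm.calibration(name): a dict with "K" (3x3 intrinsics, pixels), "xyz" and "orientation" of the camera in the world. Camera axes: x right, y up, looking along -z (the intrinsics and any distortion apply to the point x, -y, -z); pixel columns grow to the right and rows downward; lengths in m; the calibration is good to about 2 mm. A picture is of the moment at which its call begins: read the wrist's pose just before it. calibration takes no time and is no camera call; for the wrist camera it gives the pose at the moment of the call.
- arm.sign_off(): hands the job in; it is judged then, once.
The state is a dict: "clock": time; "joints": joint angles; "dq": joint speeds; "joint_efforts": joint torques, N m; "position": TCP position; "ee_rot": TCP orientation; "force": force on the tool from outside, world axes, zero at the start; "ft_torque": the same for the moment, N m; "width": opening from 0.0 (shut) to 1.0 (fully open); "gripper_force": force on a finger pad.
Only numpy, scipy, OpenCV 4.12 (cv2) and the standard library are available. Lean on these libraries where they do the work, as an engineer would, in place of code of your own. Each camera call takes 0.05 s, during which the arm holds its last target. There are 200 camera calls.

### The job

Set the tuning coil for a reading. First lay the ribbed aluminium rule flat on the bench with its graduated edge flush against the near long edge of the coil's baseboard, its zero end level with the mouth of the coil former so that it runs out beside the core, and let go of it; then take the ferrite core by its black cap and draw it straight out until its end stands 90 mm from the mouth, and finish holding it still there with the rule still in place. Ferrite is brittle, so do not lever the core sideways, and leave the other things on the bench where they are.

Things in the scene. Friction and masses are not known exactly. Their poses are not given: they have to be found in the camera images.
- coil: Coil on a fixed plywood board 300 x 120 x 18 mm. Origin on the bench under the bore's mouth; x the way the core comes out, along the board (about the robot's right), y across it away from the near edge, z up. Board x -145..155, y -45..75 mm (near edge: -45). White former and winding x -95..0, y +-30, to z 72; parts behind it (x -105..8, y 32..72) to z 64. At x > 0 bare (top z 18) but for the core.
- coil_mouth (a point): Mouth of the bore: centre of the front cheek's outer face, 50 mm above the bench (coil frame 0, 0, 50 mm). The bore runs along the coil's x, is 11 mm wide for the 10 mm core and open at both ends. Axes as the coil's.
- coil_edge (a point): Point of the board's near long edge level with the mouth: coil frame (0, -45, 18) mm, on the top arris. The rule's zero end belongs below it. Axes as the coil's.
- core: Ferrite rod 10 mm thick, 190 mm long, 75 g, loose in the bore on its bottom (0.5 mm under the axis), with a round black cap 16 mm thick on its outer 30 mm, to take hold of, clear all round. Origin: centre of the outer end; x outwards along it. Starts 45 to 60 mm out of the mouth. A sprung pad in the former drags on it (under 10 N), so it stays where left; drawn past about 105 mm it would tip.
- rule: Aluminium safety rule 150 x 48 mm, plate 4 mm thick, about 125 g, lying loose right of the coil. A rib 8 mm wide runs along it, centred on y -12 mm, its top 18 mm over the underside: the grip. Origin: middle of the underside; x along the rule, y towards the graduated edge (y +24 mm; back edge -24), z up. Laid in place, its x and y point as the coil's.
- rule_zero (a point): Zero end of the graduated edge: corner on the plate's top, rule frame (-75, 24, 4) mm. Axes as the rule's.
- rule_far (a point): Other end of the graduated edge: corner on the plate's top, rule frame (75, 24, 4) mm. Axes as the rule's.
- solder_reel: Bystander: metal reel standing upright, 60 mm across, 40 mm high, origin under its centre.
- spare_coil: Bystander: spare wound former standing on end, 38 mm across, 57 mm high, origin under its centre.
- flux_jar: Bystander: amber jar with black lid, 52 mm across, 55 mm high, origin under its centre.
- circuit_board: Bystander: copper-clad board 100 x 70 mm lying flat with parts on it up to 22 mm high, origin under its centre.
- screwdriver: Bystander: screwdriver 190 mm long lying flat along its x.
- parts_tray: Bystander: grey plastic tray 110 x 80 x 28 mm with four compartments, origin under its centre.
Not all that is in view belongs to the job. What is meant by the core is not green, and is the smaller of those in its own colour.

How it is judged:
On the way:
1. the rule lies flat and flush along the near edge, zero end level with the mouth, let go, with the core not yet drawn (y of rule_zero in the frame of coil between -0.048 and -0.042 m and y of rule_far in the frame of coil above -0.048 m and x of rule_zero in the frame of coil between -0.005 and 0.005 m and height (world z) of each of rule_zero, rule_far below 0.0065 m and angle between rule's own z axis and vertical below 0.03 rad and contact force between the fingers and rule below 0.2 N and x of core in the frame of coil below 0.07 m), for 0.2 s.
At the end, for the whole second after the job is handed in: Fingers hold the core (over 2 N), still and straight (0.03 rad), its outer end 90 mm +-5 mm from the mouth and within 3 mm of its height; the rule, let go, lies flat, both ends of its graduated edge within 3 mm of the board's near edge, zero end within 5 mm of level with the mouth (x of core in the frame of coil between 0.085 and 0.095 m and angle between the x axis of core and the x axis of coil, either way round below 0.03 rad and z of core in the frame of coil_mouth between -0.003 and 0.003 m and contact force between the fingers and core above 2 N and linear speed of core below 0.01 m/s and y of rule_zero in the frame of coil between -0.048 and -0.042 m and y of rule_far in the frame of coil above -0.048 m and x of rule_zero in the frame of coil between -0.005 and 0.005 m and height (world z) of each of rule_zero, rule_far below 0.0065 m and angle between rule's own z axis and vertical below 0.03 rad and contact force between the fingers and rule below 0.2 N); the arm keeps its last pose, push and grip.
It fails at once if the brittle core is levered hard against the former (over 60 N) (contact force between core and coil above 60 N).
It fails at once if a bystander is moved more than 30 mm (distance of any of solder_reel, spare_coil, flux_jar, circuit_board, screwdriver, parts_tray from where it was at the start of the episode above 0.03 m).
It also fails if it takes over 54 s, if anything falls off the work surface, if the arm or the gripper's body presses on something with over 40 N, if the wrist force passes 120 N, or if a joint passes its speed limit or range.

## Working session

There is one attempt and no reset: what is moved stays moved. The work goes in short steps, Python scripts to look and compute and a shell command to move; the robot and the scene stay as the last step left them, time stands still between calls to the robot, and variables do not carry over. Pictures are saved under pics/ and viewed, at most 10 in all, crops included, and the job is handed in when it is done.

```bash
mkdir -p pics; cat > h.py <<'E'
import numpy as np,cv2
from cell import arm
from scipy.spatial.transform import Rotation as R
def rot(o):
    o=np.array(o,float)
    return o if o.shape==(3,3) else (R.from_rotvec(o) if o.size==3 else R.from_quat(o)).as_matrix()
def ray(c,u,v):
    K=np.array(c["K"]);d=np.linalg.inv(K)@[u,v,1];d=np.array([d[0],-d[1],-d[2]])
    return np.array(c["xyz"]),rot(c["orientation"])@d
def px2w(c,u,v,z):
    p,d=ray(c,u,v);return p+d*(z-p[2])/d[2]
def w2px(c,P):
    q=rot(c["orientation"]).T@(np.array(P)-np.array(c["xyz"]));q=np.array(c["K"])@[q[0],-q[1],-q[2]];return q[:2]/q[2]
def save(n,f):
    im=arm.get_image(n);cv2.imwrite("pics/"+f,im[:,:,::-1]);return im
E
python3 - <<'E'
from h import *
print(arm.observe())
for n in("top","side","wrist"):
    c=arm.calibration(n);print(n,c);save(n,n+"0.png")
E
```

```text
{'clock': 0.0, 'joints': array([ 1.10240642,  0.43524426,  0.02499369,  1.57410985, -0.01160598,
        1.13400964, -0.07509966]), 'dq': array([ 0.00060769, -0.00130653,  0.00116228, -0.00055639, -0.00096   ,
        0.00050649,  0.00025262]), 'joint_efforts': array([ 1.52624921e-04, -6.67844296e+01,  9.85014103e-01, -3.14468873e+01,
       -6.05900749e-02,  4.26844438e-02,  1.00656657e-04]), 'position': array([ 0.2233027 , -0.58318562,  0.22592707]), 'ee_rot': array([-3.08768243e+00, -5.70958502e-01,  6.94976742e-04]), 'force': array([0.24464175, 0.30994805, 0.8014575 ]), 'ft_torque': array([-0.01257977, -0.01698228,  0.00279565]), 'gripper_force': 0.0, 'width': 1.0006003554640825}
top {'K': array([[470.81457268,   0.        , 318.11468917],
       [  0.        , 470.81457268, 204.43716989],
       [  0.        ,   0.        ,   1.        ]]), 'xyz': array([ 0.24589348, -0.02857676,  1.324174  ]), 'orientation': array([ 0.108517  , -0.13694207, -1.53740688])}
side {'K': array([[481.7381999 ,   0.        , 319.52536367],
       [  0.        , 481.7381999 , 191.76806404],
       [  0.        ,   0.        ,   1.        ]]), 'xyz': array([0.30568095, 0.82091921, 1.07353337]), 'orientation': array([ 0.09517307, -1.04113941, -2.76293303])}
wrist {'K': array([[292.39660261,   0.        , 319.66735334],
       [  0.        , 292.39660261, 199.998104  ],
       [  0.        ,   0.        ,   1.        ]]), 'xyz': array([ 0.29964994, -0.55478971,  0.38394858]), 'orientation': array([-0.27014741,  0.18853319, -1.1948371 ])}
```

View pics/top0.png

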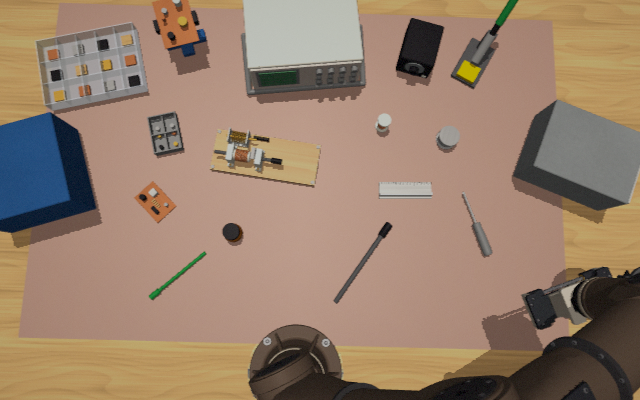

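View pics/side0.png

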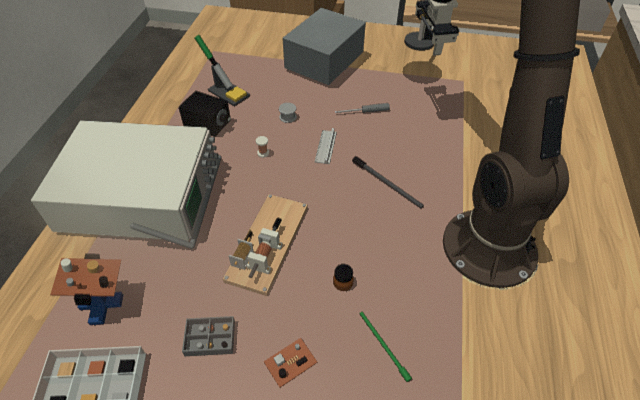

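The top view shows these things that could be taken for the core:
- the short dark rod with a black cap in the coil, cap at about (278,161)
- a large dark rod with a black cap lying loose, (363,262)
- a green rod, (178,275)
- a black knob on the parts behind the former, (262,139)

I choose the smaller dark one, in the coil at (278,161). The rule is at (405,190). A close crop will check both.

```bash
python3 - <<'E'
import cv2,numpy as np
t=cv2.imread("pics/top0.png");s=cv2.imread("pics/side0.png")
a=cv2.resize(t[115:195,205:325],(780,520),interpolation=cv2.INTER_CUBIC)
b=cv2.resize(t[170:210,365:445],(400,200),interpolation=cv2.INTER_CUBIC)
a=cv2.resize(t[115:200,205:325],None,fx=6.5,fy=6.5,interpolation=cv2.INTER_CUBIC)
cv2.imwrite("pics/c1.png",a)
b=cv2.resize(t[170:210,370:440],None,fx=10,fy=10,interpolation=cv2.INTER_CUBIC)
cv2.imwrite("pics/c2.png",b);print(a.shape,b.shape)
E
```

```text
(552, 780, 3) (400, 700, 3)
```

View pics/c1.png

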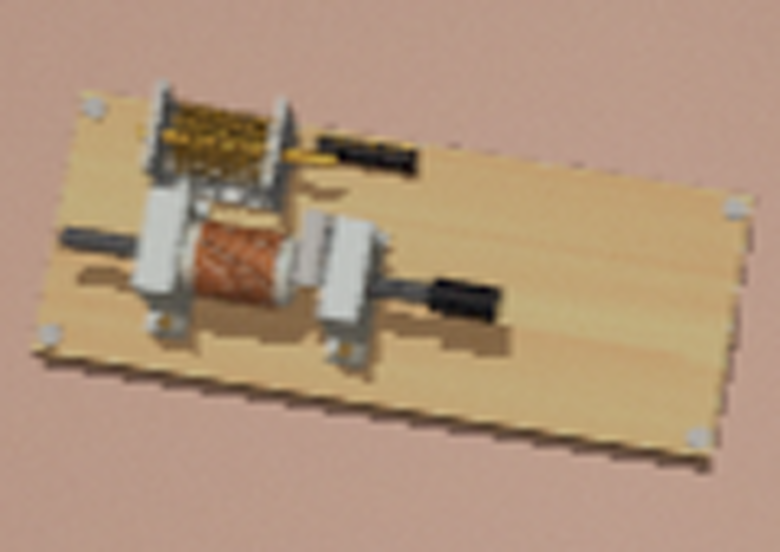

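View pics/c2.png

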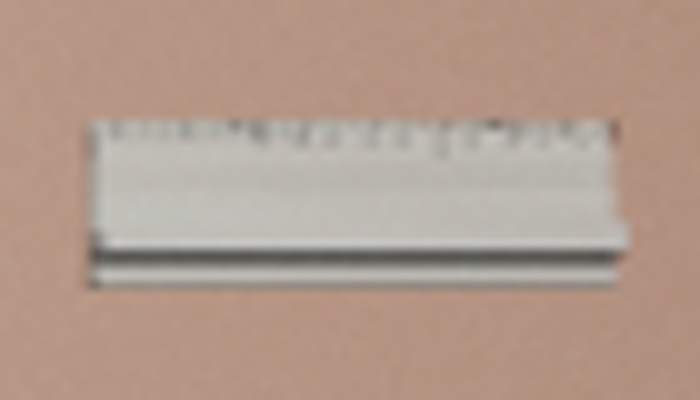

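The crop confirms the grey rod with its black cap at (278,161), in the coil. The rule's graduated edge faces away from the robot and its rib is on the near side, so it is nearly the right way round.

```bash
cat > pose.py <<'E'
from h import *
c=arm.calibration("top")
f=lambda pts,o,s,z:np.array([px2w(c,(u+.5)/s-.5+o[0],(v+.5)/s-.5+o[1],z) for u,v in pts])
B=f([(82,95),(752,195),(712,458),(38,350)],(205,115),6.5,.018)
L=f([(92,122),(615,122),(615,287),(92,285)],(370,170),10,.004)
M=lambda P,Q:[np.linalg.norm(P[i]-P[(i+1)%4]).round(4) for i in range(4)]
def fit(P,Q):
    P=P[:,:2];Q=np.array(Q,float);a=Q-Q.mean(0);b=P-P.mean(0)
    th=np.arctan2((a[:,0]*b[:,1]-a[:,1]*b[:,0]).sum(),(a*b).sum())
    r=np.array([[np.cos(th),-np.sin(th)],[np.sin(th),np.cos(th)]]);t=P.mean(0)-r@Q.mean(0)
    return th,t,np.abs(Q@r.T+t-P).max()
cb=fit(B,[(-.145,.075),(.155,.075),(.155,-.045),(-.145,-.045)]);lb=fit(L,[(-.075,.024),(.075,.024),(.075,-.024),(-.075,-.024)])
if __name__=="__main__":
    print(M(B,0),M(L,0));print(cb,lb)
    th,t,_=cb;r=R.from_euler('z',th).as_matrix()
    T=np.r_[t,0]
    print("mouth",T+r@[0,0,.05],"cap end px 52mm",w2px(c,T+r@[.052,0,.0495]))
    cap=f([(495,297)],(205,115),6.5,.053)[0];print("core end in coil",r.T@(cap-T))
    print("rule target",T+r@[.075,-.069,0]);
    print("capside",(r.T@(f([(430,297)],(205,115),6.5,.0575)[0]-T)))
    s=arm.observe();print(rot(s["ee_rot"]))
    cs=arm.calibration("side")
    for q in[(.155,-.045),(.155,.075),(-.145,-.045)]: print(w2px(cs,T+r@[*q,.018]))
E
python3 pose.py
```

```text
[np.float64(0.299), np.float64(0.1196), np.float64(0.2972), np.float64(0.1164)] [np.float64(0.1508), np.float64(0.0482), np.float64(0.15), np.float64(0.0475)]
(np.float64(-1.693141803801753), array([0.57161791, 0.11109148]), np.float64(0.0023105121129028405)) (np.float64(-1.5433948361319576), array([ 0.50504051, -0.29704177]), np.float64(0.0010750127333657988))
mouth [0.57161791 0.11109148 0.05      ] cap end px 52mm [280.29884989 161.5031642 ]
core end in coil [0.05295699 0.00280951 0.053     ]
rule target [0.49398064 0.04507289 0.        ]
capside [ 0.02618029 -0.00256213  0.0575    ]
[[ 9.33884354e-01  3.57574863e-01 -4.80366617e-04]
 [ 3.57575178e-01 -9.33883775e-01  1.04252486e-03]
 [-7.58259075e-05 -1.14536483e-03 -9.99999341e-01]]
[306.98995329 203.53404323]
[267.9887009  193.38926449]
[266.62481215 292.16729607]
```

```bash
cat > go.py <<'E'
# how far to a target: x y z yaw(of tool y axis, mod pi); in move units
import sys
from h import *
from pose import cb
def plan(p,yaw):
    s=arm.observe();r=rot(s["ee_rot"]);d=np.array(p)-s["position"]
    zt=np.array([0,0,-1.]);yt=np.array([np.cos(yaw),np.sin(yaw),0])
    if yt@r[:,1]<0: yt=-yt
    T=np.c_[np.cross(yt,zt),yt,zt]
    dr=R.from_matrix(r.T@T).as_rotvec()
    print("slide(now)",(r.T@d/.3).round(4),"slide(after turn)",(T.T@d/.3).round(4),"dr",(dr/.12).round(3),"clock",s["clock"])
if __name__=="__main__":
    a=[float(v) for v in sys.argv[1:]];plan(a[:3],a[3])
E
python3 -m pendant '{"slide":[[0.118,-0.057,0],[0.118,-0.057,0],[0.118,-0.057,0],[0.118,-0.057,0],[0.118,-0.057,0],[0.118,-0.057,0],[0.118,-0.057,0],[0.118,-0.057,0],[0.118,-0.057,0],[0.118,-0.057,0]],"dr":[[0,0,0],[0,0,0],[0,0,0],[0,0,0],[0,0,0],[0,0,0],[0,0,0],[0,0,0],[0,0,0],[0,0,0]],"claw":[1,1,1,1,1,1,1,1,1,1]}'
python3 -m pendant '{"slide":[[0,0,0],[0,0,0],[0,0,0],[0,0,0],[0,0,0],[0,0,0],[0,0,0],[0,0,0],[0,0,0],[0,0,0]],"dr":[[0,0,-1],[0,0,-1],[0,0,-1],[0,0,-1],[0,0,-1],[0,0,-1],[0,0,-1],[0,0,-1],[0,0,-1],[0,0,-1]],"claw":[0.5,0.5,0.5,0.5,0.5,0.5,0.5,0.5,0.5,0.5]}'
python3 go.py 0.493 -0.2974 0.1 0.0274
python3 -c "
from h import *
print(arm.calibration('wrist'));save('wrist','w1.png')"
```

```text
clock: 1.15
position: [0.4937, -0.296, 0.2266]
ee_rot: [-3.089, -0.571, 0.001]
force: [0.2, -1.2, 0.2]
width: 1.001
gripper_force: 0.0
clock: 2.15
position: [0.4927, -0.2974, 0.2265]
ee_rot: [-2.221, -2.221, 0.0]
force: [-0.4, -0.1, 0.4]
width: 0.5
gripper_force: 0.0
slide(now) [-2.000e-04  1.100e-03  4.215e-01] slide(after turn) [-1.000e-04  9.000e-04  4.215e-01] dr [-0.004 -0.002 -0.23 ] clock 2.15
{'K': array([[292.39660261,   0.        , 319.66735334],
       [  0.        , 292.39660261, 199.998104  ],
       [  0.        ,   0.        ,   1.        ]]), 'xyz': array([ 0.49198931, -0.21571443,  0.38439511]), 'orientation': array([-3.07963469e-01,  2.34048912e-03, -9.64196747e-05])}
```

View pics/w1.png

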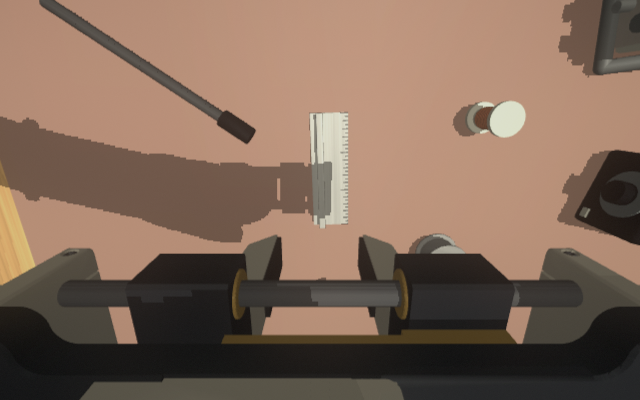

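The wrist view shows the rule's graduated edge running from about (347,113) to (348,224), and its back edge from about (310,113) to (314,225). I'll check this against the predicted pose.

```bash
python3 - <<'E'
from h import *
from pose import lb,fit
c=arm.calibration("wrist")
th,t,_=lb;r=R.from_euler('z',th).as_matrix()
for q in[(-.075,.024,.004),(.075,.024,.004),(.075,-.024,.004),(-.075,-.024,.004),(-.075,-.012,.018),(.075,-.012,.018)]:print(q,w2px(c,np.r_[t,0]+r@q).round(1))
im=cv2.imread("pics/w1.png")
cv2.imwrite("pics/w1c.png",cv2.resize(im[100:240,280:380],None,fx=4,fy=4,interpolation=cv2.INTER_CUBIC))
E
```

```text
(-0.075, 0.024, 0.004) [349.  111.9]
(0.075, 0.024, 0.004) [348.  223.7]
(0.075, -0.024, 0.004) [313.7 224.3]
(-0.075, -0.024, 0.004) [310.5 112.7]
(-0.075, -0.012, 0.018) [320.1 112.7]
(0.075, -0.012, 0.018) [322.3 228.1]
```

View pics/w1c.png

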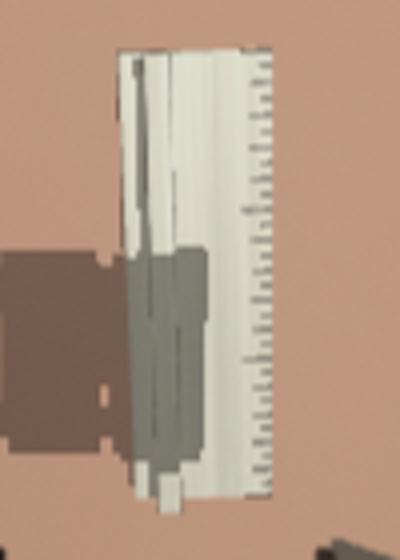

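The corners agree with the prediction to about 1 px (about 1 mm). Next I descend and grip the rib.

```bash
python3 -m pendant '{"slide":[[0,0,0.08],[0,0.001,0.12],[0,0,0.12],[0,0,0.12],[0,0,0.12],[0,0,0.1],[0,0,0.05],[0,0,0.022],[0,0,0],[0,0,0]],"dr":[[0,0,-0.23],[0,0,0],[0,0,0],[0,0,0],[0,0,0],[0,0,0],[0,0,0],[0,0,0],[0,0,0],[0,0,0]],"claw":[0.35,0.35,0.35,0.35,0.35,0.35,0.35,0.35,0.35,0.35]}' 30
python3 -m pendant '{"slide":[[0,0,0],[0,0,0],[0,0,0],[0,0,0],[0,0,0],[0,0,0],[0,0,0],[0,0,0]],"dr":[[0,0,0],[0,0,0],[0,0,0],[0,0,0],[0,0,0],[0,0,0],[0,0,0],[0,0,0]],"claw":[0,0,0,0,0,0,0,0]}' 30
```

```text
clock: 3.2
position: [0.4942, -0.2978, 0.0084]
ee_rot: [2.196, 2.244, 0.001]
force: [0.1, 0.3, -0.1]
width: 0.35
gripper_force: 0.0
clock: 4.0
position: [0.4935, -0.2975, 0.0076]
ee_rot: [2.196, 2.246, 0.0]
force: [-1.5, 0.4, 6.1]
width: 0.085
gripper_force: 30.0
```

```bash
python3 -m pendant '{"slide":[[0,0,-0.04],[0,0,-0.08],[0,0,-0.08]],"dr":[[0,0,0],[0,0,0],[0,0,0]],"claw":[0,0,0]}' 30
cat > tgt.py <<'E'
import sys
from go import *
x,y,z=[float(v) for v in sys.argv[1:4]]
th,t,_=cb;r=R.from_euler('z',th).as_matrix()
w=np.r_[t,0]+r@[x,y,z];s=arm.observe()
print("world",w.round(4),"now in coil",(r.T@(s["position"]-np.r_[t,0])).round(4));plan(w,th+np.pi/2)
E
python3 tgt.py 0.0755 -0.100 0.06
```

```text
clock: 4.3
position: [0.4928, -0.297, 0.0679]
ee_rot: [-2.195, -2.245, 0.0]
force: [-0.3, 0.1, -1.9]
width: 0.083
gripper_force: 30.0
world [0.4632 0.0484 0.06  ] now in coil [ 0.4147 -0.0285  0.0679]
slide(now) [ 1.1532 -0.0726  0.0274] slide(after turn) [ 1.1307 -0.2385  0.0264] dr [-0.01  -0.006  1.208] clock 4.3
```

```bash
python3 -m pendant '{"slide":[[0.08,-0.007,0],[0.12,-0.007,0],[0.124,-0.008,0],[0.124,-0.008,0],[0.124,-0.008,0],[0.124,-0.008,0],[0.124,-0.008,0],[0.124,-0.008,0],[0.12,-0.007,0],[0.089,-0.004,0]],"dr":[[0,0,0.3],[0,0,0.3],[0,0,0.3],[0,0,0.3],[0,0,0],[0,0,0],[0,0,0],[0,0,0],[0,0,0],[0,0,0]],"claw":[0,0,0,0,0,0,0,0,0,0]}' 30
python3 tgt.py 0.0755 -0.095 0.012
python3 - <<'E'
from h import *
save("top","t2.png");save("side","s2.png");save("wrist","w2.png")
E
```

```text
clock: 5.3
position: [0.502, 0.0514, 0.0678]
ee_rot: [-2.35, -2.085, -0.001]
force: [0.8, -0.1, -1.3]
width: 0.082
gripper_force: 30.0
world [0.4681 0.0477 0.012 ] now in coil [ 0.0677 -0.0619  0.0678]
slide(now) [-0.0257 -0.1106  0.186 ] slide(after turn) [-0.0259 -0.1105  0.186 ] dr [ 0.003 -0.007  0.024] clock 5.3
```

View pics/w2.png

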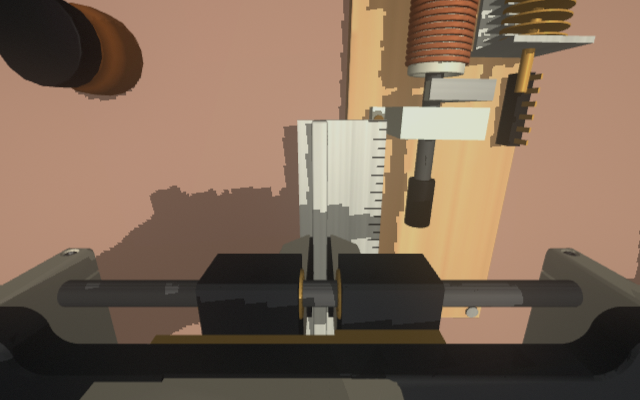

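The wrist view shows the rule gripped along its rib, its zero end (378,122) level with the front cheek (400,107). The jar at (60,45) is clear. My mixed turn and slide left the rule over the board edge, so I move back out and then lower.

```bash
python3 -m pendant '{"slide":[[-0.013,-0.055,0],[-0.013,-0.055,0],[0,0,0.06],[0,0,0.08],[0,0,0.044],[0,0,0],[0,0,0]],"dr":[[0,0,0],[0,0,0.024],[0,0,0],[0,0,0],[0,0,0],[0,0,0],[0,0,0]],"claw":[0,0,0,0,0,0,0]}' 30
python3 tgt.py 0.0755 -0.081 0.008
python3 - <<'E'
from h import *
im=save("wrist","w3.png");c=arm.calibration("wrist")
cv2.imwrite("pics/w3c.png",cv2.resize(im[80:260,270:450,::-1],None,fx=3.3,fy=3.3,interpolation=cv2.INTER_CUBIC))
from pose import cb
th,t,_=cb;r=R.from_euler('z',th).as_matrix()
for q in[(0,-.045,.018),(.05,-.045,.018),(0,0,.055),(0,0,.072),(.052,0,.0495),(-.1,-.045,.018)]:print(q,w2px(c,np.r_[t,0]+r@q).round(1))
E
```

```text
clock: 6.15
position: [0.4684, 0.044, 0.0123]
ee_rot: [2.356, 2.078, -0.001]
force: [1.2, 0.3, -0.7]
width: 0.087
gripper_force: 30.0
world [0.482 0.046 0.008] now in coil [ 0.0791 -0.0943  0.0123]
slide(now) [0.0123 0.0443 0.0142] slide(after turn) [0.0121 0.0443 0.0142] dr [-0.003  0.004 -0.026] clock 6.15
(0, -0.045, 0.018) [419.2 112.3]
(0.05, -0.045, 0.018) [410.1 206.9]
(0, 0, 0.055) [569.7 113.6]
(0, 0, 0.072) [612.5 114.8]
(0.052, 0, 0.0495) [530.2 233.7]
(-0.1, -0.045, 0.018) [ 444.5 -151.6]
```

View pics/w3c.png

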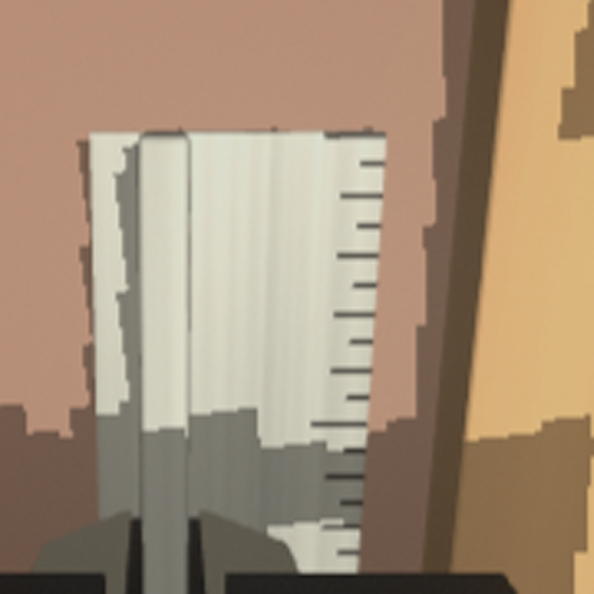

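```bash
python3 - <<'E'
from h import *
from pose import cb
im=cv2.imread("pics/w3.png");c=arm.calibration("wrist")
th,t,_=cb;r=R.from_euler('z',th).as_matrix();T=np.r_[t,0]
i=lambda u,v,z:(r.T@(px2w(c,u,v,z)-T)).round(4)
print("zero",i(386.5,120.1,.0087),"r end2",i((358/3.3)+270,80+572/3.3,.0087),"edge",i(424.4,80,.018),i(411.2,213,.018))
g=im.sum(2)//3
for u in(540,560,590,610):print(u,g[60:136:2,u])
for z,y in((.072,0),(.072,-.02),(.018,-.03)):print(w2px(c,T+r@[0,y,z]),w2px(c,T+r@[-.015,y,z]))
E
```

```text
zero [ 0.0041 -0.059   0.0087] r end2 [ 0.0834 -0.0587  0.0087] edge [-0.015 -0.044  0.018] [ 0.0536 -0.0441  0.018 ]
540 [109  80  80  81  80  81  80  81  80  81  81  81  81  81  81  81  81  81
  82  82  82  82  82  82  82  82 106 108 108 168 172 172 171 171 172 172
 158 108]
560 [197 201 207 210 209 209 210 210 209 210 210 210 210 209 210 210 210 210
 211 210 210 211 211 210 210 210 101  64  72  73  75  75  76  77  77  79
  79  80]
590 [208 209 209 208 209 209 209 209 209 209 210 209 210 210 210 209 210 210
 209 210 210 210 210 210 210 210 187 172 172 173 173 174 174 174 174 174
 174 175]
610 [208 208 207 208 208 208 209 209 208 209 209 209 209 210 209 210 209 209
 210 210 209 210 210 209 210 209 187 170 170 171 170 170 170 171 171 170
 170 170]
[612.53362269 114.79366656] [627.20907188  64.02198115]
[550.55465561 114.99674894] [562.08628844  64.25839364]
[449.26496966 112.17575107] [453.33934404  79.807574  ]
```

```bash
python3 -m pendant '{"slide":[[0.0163,0.02,0.007],[0,0.02,0.006],[0,0.006,0.001],[0,0,0],[0,0,0]],"dr":[[0,0,-0.02],[0,0,0],[0,0,0],[0,0,0],[0,0,0]],"claw":[0,0,0,0,0]}' 30
python3 tgt.py 0.0742 -0.080 0.0076
python3 -m pendant '{"slide":[[0,0.004,0],[0,0.003,0],[0,0.003,0],[0,0,0],[0,0,0]],"dr":[[0,0,0],[0,0,0],[0,0,0],[0,0,0],[0,0,0]],"claw":[0,0,0,0,0]}' 30
python3 tgt.py 0.0742 -0.080 0.0076
```

```text
clock: 6.7
position: [0.4828, 0.048, 0.0077]
ee_rot: [2.353, 2.082, 0.0]
force: [-0.7, 0.4, -1.6]
width: 0.083
gripper_force: 30.0
world [0.4832 0.0472 0.0076] now in coil [ 0.0735 -0.0805  0.0077]
slide(now) [-0.0023  0.0016  0.0004] slide(after turn) [-0.0023  0.0016  0.0004] dr [0.001 0.001 0.003] clock 6.7
clock: 7.2
position: [0.4832, 0.0479, 0.0076]
ee_rot: [-2.35, -2.081, 0.005]
force: [-8.9, 2.0, 7.3]
width: 0.083
gripper_force: 30.0
world [0.4832 0.0472 0.0076] now in coil [ 0.0735 -0.0801  0.0076]
slide(now) [-0.0024  0.0002 -0.0001] slide(after turn) [-0.0024  0.0002 -0.0001] dr [-0.032  0.008  0.009] clock 7.2
```

The rule now presses on the board edge with about 9 N. I ease the push, let go, rise, and check.

```bash
python3 -m pendant '{"slide":[[0,-0.005,0],[0,0,0],[0,0,0],[0,0,0],[0,0,0],[0,0,-0.02],[0,0,-0.06],[0,0,-0.1],[0,0,-0.1],[0,0,0]],"dr":[[0,0,0],[0,0,0],[0,0,0],[0,0,0],[0,0,0],[0,0,0],[0,0,0],[0,0,0],[0,0,0],[0,0,0]],"claw":[0,0.25,0.25,0.25,0.25,0.25,0.25,0.25,0.25,0.25]}' 30
python3 tgt.py 0.037 0 0.12
python3 - <<'E'
from h import *
im=save("wrist","w4.png");c=arm.calibration("wrist")
np.save("c4.npy",c,allow_pickle=True)
cv2.imwrite("pics/w4c.png",cv2.resize(im[60:260,300:540,::-1],None,fx=3,fy=3,interpolation=cv2.INTER_CUBIC))
E
```

```text
clock: 8.2
position: [0.4866, 0.0484, 0.0955]
ee_rot: [2.35, 2.079, 0.008]
force: [0.4, 0.3, -0.3]
width: 0.252
gripper_force: 0.0
world [0.5671 0.0744 0.12  ] now in coil [ 0.0726 -0.0767  0.0955]
slide(now) [ 0.1186  0.2563 -0.08  ] slide(after turn) [ 0.1186  0.2558 -0.0818] dr [ 0.051 -0.014  0.002] clock 8.2
```

View pics/w4c.png

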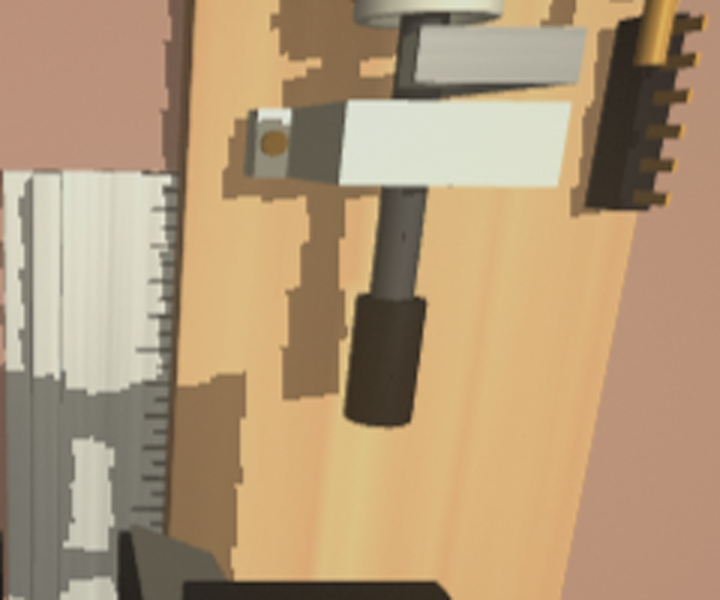

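The crop shows:
- the rule's graduated edge along the board edge, zero corner at crop (178,171)
- the cheek's outer face edge at crop row 187
- the cap from crop (391,300) to (378,420)

I'll turn these into coil-frame positions.

```bash
python3 - <<'E'
from h import *
from pose import cb
c=np.load("c4.npy",allow_pickle=True).item()
th,t,_=cb;r=R.from_euler('z',th).as_matrix();T=np.r_[t,0]
def i(u,v,z):return (r.T@(px2w(c,300+u/3,60+v/3,z)-T)).round(4)
print("zero",i(178,171,.004),"along",i(164,530,.004))
print("edge top",i(196,0,.018),i(180,340,.018))
print("cheek",i(340,187,.072),i(560,187,.072),"rod at cheek",i(406,190,.05))
print("cap start",i(391,297,.0495),"cap end",i(378,424,.0495),"at z.0575",i(391,295,.0575),i(380,418,.0575), "bottom z.0415",i(378,427,.0415))
E
```

```text
zero [-0.0007 -0.0461  0.004 ] along [ 0.106 -0.046  0.004]
edge top [-0.0411 -0.0452  0.018 ] [ 0.0431 -0.0456  0.018 ]
cheek [ 0.0003 -0.0228  0.072 ] [0.0003 0.0209 0.072 ] rod at cheek [ 0.002  -0.0012  0.05  ]
cap start [ 0.026  -0.0016  0.0495] cap end [ 0.0569 -0.0012  0.0495] at z.0575 [ 0.0242 -0.0047  0.0575] [ 0.0529 -0.004   0.0575] bottom z.0415 [0.0603 0.002  0.0415]
```

Against the mouth, the rule is placed to about 1 mm in x and is flush. The core's end is at about x = 56 mm, so I take the cap centre as x = 41 mm, y = -1.3 mm.

```bash
python3 -m pendant '{"slide":[[0.03,0.06,0],[0.04,0.09,0],[0.035,0.1,0],[0,0,0],[0,0,0]],"dr":[[0.05,-0.014,0],[0,0,0],[0,0,0],[0,0,0],[0,0,0]],"claw":[0.45,0.45,0.45,0.45,0.45]}' 25
python3 tgt.py 0.041 -0.0013 0.0305
```

```text
clock: 8.75
position: [0.5618, 0.07, 0.0901]
ee_rot: [-2.349, -2.079, 0.011]
force: [-0.7, 0.4, -0.9]
width: 0.449
gripper_force: 0.0
world [0.5653 0.0706 0.0305] now in coil [ 0.042  -0.0047  0.0901]
slide(now) [0.0038 0.0129 0.1986] slide(after turn) [0.0034 0.0113 0.1987] dr [-0.066  0.018  0.004] clock 8.75
```

```bash
python3 -m pendant '{"slide":[[0.003,0.012,0.04],[0,0,0.06],[0,0,0.06],[0,0,0.035],[0,0,0],[0,0,0],[0,0,0]],"dr":[[-0.06,0.016,0],[0,0,0],[0,0,0],[0,0,0],[0,0,0],[0,0,0],[0,0,0]],"claw":[0.45,0.45,0.45,0.45,0.45,0.45,0.45]}' 25
python3 tgt.py 0.041 -0.0013 0.0305
```

```text
clock: 9.45
position: [0.5665, 0.0706, 0.0336]
ee_rot: [2.352, 2.081, 0.003]
force: [-0.3, -0.9, 0.1]
width: 0.451
gripper_force: 0.0
world [0.5653 0.0706 0.0305] now in coil [ 0.0408 -0.0001  0.0336]
slide(now) [-0.0005 -0.0039  0.0104] slide(after turn) [-0.0005 -0.0039  0.0104] dr [ 0.019 -0.005  0.003] clock 9.45
```

```bash
python3 -m pendant '{"slide":[[0,-0.004,0.009],[0,0,0],[0,0,0],[0,0,0],[0,0,0],[0,0,0],[0,0,0],[0,0,0],[0,0,0],[0,0,0]],"dr":[[0,0,0],[0,0,0],[0,0,0],[0,0,0],[0,0,0],[0,0,0],[0,0,0],[0,0,0],[0,0,0],[0,0,0]],"claw":[0.45,0.45,0,0,0,0,0,0,0,0]}' 25
python3 tgt.py 0.041 -0.0013 0.0305
python3 - <<'E'
from h import *
im=save("wrist","w5.png");c=arm.calibration("wrist")
np.save("c5.npy",c,allow_pickle=True)
E
```

```text
clock: 10.45
position: [0.5667, 0.0704, 0.0306]
ee_rot: [2.352, 2.079, 0.005]
force: [6.0, -0.9, -0.6]
width: 0.163
gripper_force: 25.0
world [0.5653 0.0706 0.0305] now in coil [0.041  0.0001 0.0306]
slide(now) [-0.     -0.0047  0.0004] slide(after turn) [-0.     -0.0047  0.0004] dr [ 0.035 -0.007 -0.003] clock 10.45
```

The cap is gripped. The core pushes back 6 N sideways, so I relieve that and then draw slowly.

```bash
python3 -m pendant '{"slide":[[0,0.004,0],[0,0,0],[-0.008,0,0],[-0.012,0,0],[-0.014,0,0],[-0.014,0,0],[-0.014,0,0],[-0.014,0,0],[-0.014,0,0],[-0.008,0,0]],"dr":[[0,0,0],[0,0,0],[0,0,0],[0,0,0],[0,0,0],[0,0,0],[0,0,0],[0,0,0],[0,0,0],[0,0,0]],"claw":[0,0,0,0,0,0,0,0,0,0]}' 25
python3 -m pendant '{"slide":[[0,0,0],[0,0,0],[0,0,0]],"dr":[[0,0,0],[0,0,0],[0,0,0]],"claw":[0,0,0]}' 25
python3 tgt.py 0.075 0 0.0305
python3 - <<'E'
from h import *
a=save("wrist","w6.png");t=save("top","t6.png");s=save("side","s6.png");c=arm.calibration("wrist");np.save("c6.npy",c,allow_pickle=True)
from pose import cb
th,tt,_=cb;r=R.from_euler('z',th).as_matrix();T=np.r_[tt,0]
print([w2px(arm.calibration(n),T+r@[.09,0,.05]) for n in("wrist","top","side")])
P=w2px(arm.calibration("side"),T+r@[.06,-.01,.03]);u,v=P.astype(int)
A=cv2.resize(a[60:300,340:640,::-1],(500,400),interpolation=cv2.INTER_CUBIC)
S=cv2.resize(s[v-40:v+40,u-30:u+30,::-1],(300,400),interpolation=cv2.INTER_CUBIC)
print(u,v);cv2.imwrite("pics/last.png",np.hstack([A,S]))
E
```

```text
clock: 11.5
position: [0.5631, 0.0437, 0.0304]
ee_rot: [-2.351, -2.084, -0.007]
force: [3.2, 6.7, 0.3]
width: 0.165
gripper_force: 25.0
clock: 11.8
position: [0.5631, 0.0433, 0.0304]
ee_rot: [-2.351, -2.084, -0.005]
force: [3.9, 4.5, 0.5]
width: 0.168
gripper_force: 25.0
world [0.5625 0.0367 0.0305] now in coil [ 0.0684 -0.0002  0.0304]
slide(now) [-0.0221  0.0007 -0.0005] slide(after turn) [-0.0221  0.0007 -0.0005] dr [ 0.019 -0.022  0.015] clock 11.8
[array([321.89150575, 300.9929499 ]), array([293.81741373, 163.52722419]), array([283.45023317, 209.27858162])]
283 222
```

View pics/last.png

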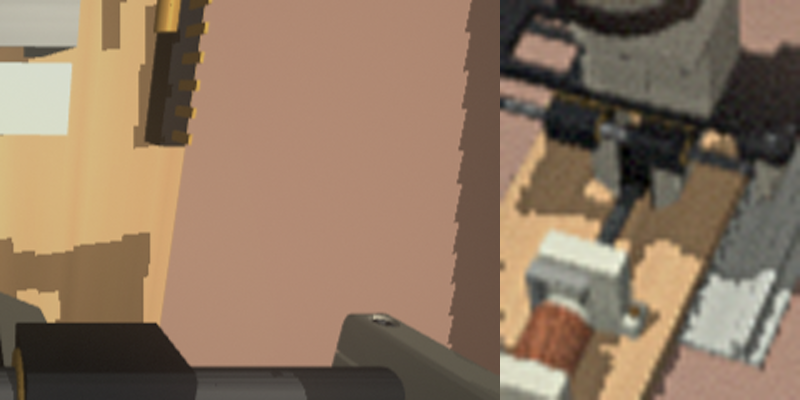

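The right half (side view) shows the cap held between the fingers, the rod straight out of the cheek, and the rule in place along the edge. The core's start position needs a better figure, so I'll fit the cap's silhouette in the earlier pictures.

```bash
python3 - <<'E'
from h import *
from pose import cb
from scipy.optimize import minimize
th,t,_=cb;r=R.from_euler('z',th).as_matrix();T=np.r_[t,0]
a=np.linspace(0,2*np.pi,24,endpoint=False)
S=8
def hull(c,xe,y,o,s):
    P=[T+r@[x,y+.008*np.cos(k),.0495+.008*np.sin(k)] for x in(xe-.03,xe) for k in a]
    q=(np.array([w2px(c,p) for p in P])-o+.5)*s
    m=np.zeros((s*60,s*60) if s==S else (480,480),np.uint8);cv2.fillConvexPoly(m,cv2.convexHull(q.astype(np.float32)).astype(np.int32),1);return m
for n,f,c,cc in(("w4","w4.png",np.load("c4.npy",allow_pickle=True).item(),None),("top","top0.png",arm.calibration("top"),0),("side","side0.png",arm.calibration("side"),0)):
    im=cv2.imread("pics/"+f).astype(float).max(2)
    ctr=w2px(c,T+r@[.04,0,.0495]);o=np.round(ctr)-[30,30] ;u,v=o.astype(int)
    s=S;sub=cv2.resize(im[v:v+60,u:u+60],(480,480),interpolation=cv2.INTER_LINEAR)
    best=[]
    lo=70 if n=="w4" else 60
    M=(sub<lo).astype(np.uint8)
    nl,lab=cv2.connectedComponents(M)
    h0=hull(c,.055,0,o,s);l=np.bincount(lab[(h0>0)&(M>0)]).argmax();M=(lab==l)
    for xe in np.arange(.044,.064,.0005):
        for y in np.arange(-.004,.0041,.001):
            h=hull(c,xe,y,o,s)>0;best.append(((h&M).sum()/(h|M).sum(),xe,y))
    print(n,[np.round(b,4).tolist() for b in sorted(best)[::-1][:3]],M.sum())
E
```

```text
w4 [[0.8079, 0.056, -0.002], [0.8062, 0.0565, -0.002], [0.8059, 0.0565, -0.001]] 56097
top [[0.7096, 0.0545, 0.0], [0.7096, 0.054, 0.001], [0.7072, 0.055, -0.001]] 3003
side [[0.6795, 0.053, 0.001], [0.6788, 0.053, 0.0], [0.6788, 0.0525, -0.001]] 3193
```

```bash
python3 - <<'E'
from h import *
from pose import cb
th,t,_=cb;r=R.from_euler('z',th).as_matrix();T=np.r_[t,0]
for f,cf in(("w4","c4"),("w5","c5"),("w6","c6")):
    im=cv2.imread(f"pics/{f}.png").astype(int);c=np.load(cf+".npy",allow_pickle=True).item()
    print(f,np.round(c["xyz"],4))
    for y in(-.002,.001):
        o=[]
        for x in np.arange(-.006,.075,.0015):
            u,v=w2px(c,T+r@[x,y,.0575]).round().astype(int);o.append(im[v,u].max() if v<400 else -1)
        print(y,o)
E
```

```text
w4 [0.4942 0.129  0.2517]
-0.002 [np.int64(224), np.int64(225), np.int64(225), np.int64(224), np.int64(191), np.int64(71), np.int64(95), np.int64(94), np.int64(94), np.int64(96), np.int64(95), np.int64(95), np.int64(95), np.int64(95), np.int64(94), np.int64(94), np.int64(96), np.int64(96), np.int64(96), np.int64(95), np.int64(97), np.int64(70), np.int64(70), np.int64(69), np.int64(70), np.int64(68), np.int64(69), np.int64(69), np.int64(68), np.int64(69), np.int64(68), np.int64(67), np.int64(65), np.int64(67), np.int64(66), np.int64(67), np.int64(66), np.int64(66), np.int64(65), np.int64(66), np.int64(65), np.int64(200), np.int64(220), np.int64(220), np.int64(220), np.int64(220), np.int64(220), np.int64(220), np.int64(219), np.int64(220), np.int64(220), np.int64(220), np.int64(219), np.int64(219)]
0.001 [np.int64(225), np.int64(224), np.int64(224), np.int64(224), np.int64(218), np.int64(209), np.int64(217), np.int64(219), np.int64(209), np.int64(214), np.int64(219), np.int64(207), np.int64(215), np.int64(217), np.int64(220), np.int64(213), np.int64(218), np.int64(220), np.int64(211), 
[... 2954 characters left out ...]
np.int64(220), np.int64(82), np.int64(92), np.int64(91), np.int64(91), np.int64(92), np.int64(92), np.int64(91), np.int64(89), np.int64(89), np.int64(89), np.int64(89), np.int64(88), np.int64(88), np.int64(87), np.int64(87), np.int64(86), np.int64(85), np.int64(86), np.int64(85), np.int64(84), np.int64(84), np.int64(83), np.int64(82), np.int64(71), np.int64(59), np.int64(59), np.int64(57), np.int64(57), np.int64(57), np.int64(56), np.int64(54), np.int64(55), np.int64(54), np.int64(49), np.int64(34), np.int64(34), np.int64(34), np.int64(34), np.int64(32), np.int64(33), np.int64(31), np.int64(29), np.int64(30), np.int64(28), np.int64(30), np.int64(30), np.int64(30), np.int64(36), np.int64(56)]
```

The fits agree: the core's end started at 54 mm (w4 54.8, w5 53.8, top 54.5, side 53). It moved 27.5 mm without slipping, so it is now at about 81.5 mm and needs 8.5 mm more.

```bash
python3 -m pendant '{"slide":[[-0.007,0.001,0],[-0.008,0.001,0],[-0.008,0,0],[-0.005,0,0],[0,0,0],[0,0,0],[0,0,0],[0,0,0],[0,0,0],[0,0,0]],"dr":[[0,0,0],[0,0,0],[0,0,0],[0,0,0],[0,0,0],[0,0,0],[0,0,0],[0,0,0],[0,0,0],[0,0,0]],"claw":[0,0,0,0,0,0,0,0,0,0]}' 25
python3 tgt.py 0.077 0 0.0305
python3 - <<'E'
from h import *
from pose import cb
th,t,_=cb;r=R.from_euler('z',th).as_matrix();T=np.r_[t,0]
c=arm.calibration("wrist");im=save("wrist","w7.png").astype(int)
for y in(-.002,.001):print([int(im[tuple(w2px(c,T+r@[x,y,.0575]).round().astype(int)[::-1])].max()) for x in np.arange(.040,.070,.001)])
z=np.array([im[tuple(w2px(c,T+r@[x,-.06,.004]).round().astype(int)[::-1])].max() for x in np.arange(-.008,.008,.001)]);print("rule zero profile",z)
for X in(.005,.04):print("across edge",[int(im[tuple(w2px(c,T+r@[X,y,.004]).round().astype(int)[::-1])].max()) for y in np.arange(-.056,-.036,.001)])
E
```

```text
clock: 12.95
position: [0.5622, 0.035, 0.0302]
ee_rot: [-2.351, -2.084, -0.005]
force: [2.4, 4.9, 1.2]
width: 0.162
gripper_force: 25.0
world [0.5622 0.0347 0.0305] now in coil [ 0.0766 -0.0001  0.0302]
slide(now) [-0.0012  0.0002 -0.0009] slide(after turn) [-0.0012  0.0002 -0.0009] dr [ 0.013 -0.022  0.017] clock 12.95
[66, 83, 83, 82, 82, 60, 60, 59, 60, 58, 58, 58, 57, 57, 57, 56, 56, 55, 55, 49, 34, 34, 35, 34, 34, 33, 33, 34, 33, 31, 30]
[84, 85, 84, 84, 83, 81, 70, 58, 59, 58, 57, 57, 57, 56, 56, 55, 55, 54, 54, 48, 35, 35, 35, 34, 33, 34, 32, 32, 32, 32, 31]
rule zero profile [179 179 179 179 179 179 181 197 197 196 196 196 196 196 196 195]
across edge [203, 201, 201, 198, 194, 195, 198, 143, 152, 212, 213, 212, 213, 213, 213, 212, 213, 213, 154, 139, 139]
across edge [198, 198, 200, 192, 189, 189, 191, 138, 176, 212, 213, 212, 212, 213, 213, 212, 213, 213, 213, 213, 212]
```

```bash
python3 -c "
from cell import arm
print(arm.sign_off())"
```

```text
the job is handed in; nothing more can be done
None
```

I handed the job in at about 13 s. By camera measurement, the rule lies released along the board's near edge with its zero about 1 mm from level with the mouth, and the core is held by its cap with its end about 89–90 mm out; the hand-in returned no verdict.

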